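Line the mosaic bench containers up by height

TASK

Line the four containers up in order of height on the row of ring-marked pads, one on each pad: the shortest on the pad beside the low end block, rising to the tallest on the pad beside the tall end block. Stand each one upright in the middle of its pad and leave them all released and at rest.

Things in the scene. Friction and masses are not known exactly. Their poses are not given: they have to be found in the camera images.
- open_jar: short clear glass jar without a lid, with pale green glass pieces in it, 60 mm diameter, 62 mm tall: the shortest of the four containers. Stands loose and upright on the bench between the robot and the row. Grip it across the body (straight up to 50 mm). Origin at the centre of its underside, z up along its axis; its yaw does not matter.
- lidded_jar: glass jar with an ochre lid and violet glass pieces in it, 66 mm diameter, 93 mm tall: the second shortest. Stands loose and upright on the bench between the robot and the row. Grip it across the body below the lid (straight up to 77 mm). Origin at the centre of its underside, z up along its axis; its yaw does not matter.
- spray_can: white and dark green spray can, 48 mm diameter, 120 mm tall with its nozzle: the second tallest. Stands loose and upright on the bench between the robot and the row. Grip it across the body (straight up to about 90 mm). Origin at the centre of its underside, z up along its axis; its yaw does not matter.
- glue_bottle: brown plastic glue bottle with a dark pointed nozzle, 50 mm diameter, 142 mm tall: the tallest. Stands loose and upright on the bench between the robot and the row. Grip it across the body (straight up to about 100 mm). Origin at the centre of its underside, z up along its axis; its yaw does not matter.
- pad_a: one of four identical square dark wooden pads, 74 x 74 x 6 mm, flat, with a flush bright ring (70 mm) marked on top, fixed in a straight row, 80 mm between centres, on a thin plywood batten (384 x 88 x 4 mm). Which pad is where in the row varies. Origin: centre of its underside, 4 mm above the bench (top 10 mm above the bench); x across the row, away from the robot, y along the row
- pad_b: one of four identical square dark wooden pads, 74 x 74 x 6 mm, flat, with a flush bright ring (70 mm) marked on top, fixed in a straight row, 80 mm between centres, on a thin plywood batten (384 x 88 x 4 mm). Which pad is where in the row varies. Origin: centre of its underside, 4 mm above the bench (top 10 mm above the bench); x across the row, away from the robot, y along the row
- pad_c: one of four identical square dark wooden pads, 74 x 74 x 6 mm, flat, with a flush bright ring (70 mm) marked on top, fixed in a straight row, 80 mm between centres, on a thin plywood batten (384 x 88 x 4 mm). Which pad is where in the row varies. Origin: centre of its underside, 4 mm above the bench (top 10 mm above the bench); x across the row, away from the robot, y along the row
- pad_d: one of four identical square dark wooden pads, 74 x 74 x 6 mm, flat, with a flush bright ring (70 mm) marked on top, fixed in a straight row, 80 mm between centres, on a thin plywood batten (384 x 88 x 4 mm). Which pad is where in the row varies. Origin: centre of its underside, 4 mm above the bench (top 10 mm above the bench); x across the row, away from the robot, y along the row
- low_block: wooden block with two screw heads, fixed across one end of the row (either end; the other block is at the other end), 26 mm along the row, 80 mm across it, 15 mm high: the lower of the two. 56 mm from the centre of the nearest pad. Origin: centre of its underside, 4 mm above the bench; y along the row
- high_block: wooden block with two screw heads, fixed across one end of the row (either end; the other block is at the other end), 26 mm along the row, 80 mm across it, 55 mm high: the taller of the two. 56 mm from the centre of the nearest pad. Origin: centre of its underside, 4 mm above the bench; y along the row
Mind the look-alikes: they are no part of the job. Leave any red look-alike of the spray_can alone.

How it is judged:
At the end, for the whole second after the job is handed in: Counted from the low end block, the pads carry the open jar, the lidded jar, the spray can and the glue bottle, in this order; each stands upright (within 0.1 rad) on the pad's top with its axis within 15 mm of the pad's centre, and is released and at rest (((horizontal distance between open_jar and pad_a below 0.015 m and horizontal distance between low_block and pad_a between 0.026 and 0.086 m) or (horizontal distance between open_jar and pad_b below 0.015 m and horizontal distance between low_block and pad_b between 0.026 and 0.086 m) or (horizontal distance between open_jar and pad_c below 0.015 m and horizontal distance between low_block and pad_c between 0.026 and 0.086 m) or (horizontal distance between open_jar and pad_d below 0.015 m and horizontal distance between low_block and pad_d between 0.026 and 0.086 m)) and angle between each of open_jar, lidded_jar, spray_can, glue_bottle's own z axis and vertical below 0.1 rad and height (world z) of open_jar between 0.006 and 0.015 m and linear speed of each of open_jar, lidded_jar, spray_can, glue_bottle below 0.02 m/s and angular speed of each of open_jar, lidded_jar, spray_can, glue_bottle below 0.2 rad/s and ((horizontal distance between lidded_jar and pad_a below 0.015 m and horizontal distance between low_block and pad_a between 0.106 and 0.166 m) or (horizontal distance between lidded_jar and pad_b below 0.015 m and horizontal distance between low_block and pad_b between 0.106 and 0.166 m) or (horizontal distance between lidded_jar and pad_c below 0.015 m and horizontal distance between low_block and pad_c between 0.106 and 0.166 m) or (horizontal distance between lidded_jar and pad_d below 0.015 m and horizontal distance between low_block and pad_d between 0.106 and 0.166 m)) and height (world z) of lidded_jar between 0.006 and 0.015 m and ((horizontal distance between spray_can and pad_a below 0.015 m and horizontal distance between low_block and pad_a between 0.186 and 0.246 m) or (horizontal distance between spray_can and pad_b below 0.015 m and horizontal distance between low_block and pad_b between 0.186 and 0.246 m) or (horizontal distance between spray_can and pad_c below 0.015 m and horizontal distance between low_block and pad_c between 0.186 and 0.246 m) or (horizontal distance between spray_can and pad_d below 0.015 m and horizontal distance between low_block and pad_d between 0.186 and 0.246 m)) and height (world z) of spray_can between 0.006 and 0.015 m and ((horizontal distance between glue_bottle and pad_a below 0.015 m and horizontal distance between low_block and pad_a between 0.266 and 0.326 m) or (horizontal distance between glue_bottle and pad_b below 0.015 m and horizontal distance between low_block and pad_b between 0.266 and 0.326 m) or (horizontal distance between glue_bottle and pad_c below 0.015 m and horizontal distance between low_block and pad_c between 0.266 and 0.326 m) or (horizontal distance between glue_bottle and pad_d below 0.015 m and horizontal distance between low_block and pad_d between 0.266 and 0.326 m)) and height (world z) of glue_bottle between 0.006 and 0.015 m); the robot touches nothing.
It also fails if it takes over 120 s, if anything falls off the work surface, if the arm or the gripper's body presses on something with over 40 N, if the wrist force passes 120 N, or if a joint passes its speed limit or range.

ROBOT

A 6-joint arm with a two-finger parallel gripper is mounted at the origin on a cart in front of the work surface, level with it; the furniture and walls round the work are solid. World frame = base frame: x ahead of the robot, y to its left, z up, the work surface at z = 0. Lengths are in m, angles in rad, forces in N, time in s.
With the tool pointing down it reaches from about 0.2 to 0.875 m from the base axis. Payload 3.4 kg.
Tool frame: the origin (TCP) lies on the centre line of the jaws, within the pads' length; the fingertips stand 25 mm ahead of it and the grasp point (between the pads) lies 6 mm ahead of it; z points along the fingers, y is the line along which they close (so a half turn about z gives the same grasp; the last joint's range is limited). The gripper opens to 94 mm and grips with 3 to 60 N. Pads are 16 mm wide; open, the fingers measure 119 mm over their backs; the gripper's body (75 mm by 177 mm) begins 78 mm behind the grasp point.
Start: joints at [-0.121, 0.276, 1.505, -0, 1.361, -0.121], TCP at [0.575, -0, 0.23] pointing down, gripper open.
Joint ranges: [-2.89, 2.89], [-0.75, 2.08], [0.22, 2.7], [-1.18, 4.32], [0.11, 2.71], [-2.7, 2.7]. Speed limits (rad/s): [2.57, 2.57, 3.14, 3.14, 3.14, 3.14].

INTERFACE

Orientations are given as a rotation vector (axis times angle).
In Python, from cell import monitor, optics, job gives the robot as it stands.
- The arm moves only by the tool hand_motion, called after "Emit:" as name(argument=value, ...), one argument or row to a line, values as JSON. Schema: {"type":"object","properties":{"offsets":{"type":"array","items":{"type":"array","prefixItems":[{"type":"number"},{"type":"array","items":{"type":"number"},"minItems":3,"maxItems":3},{"type":"array","items":{"type":"number"},"minItems":3,"maxItems":3}],"minItems":3,"maxItems":3},"minItems":1,"maxItems":20},"squeeze":{"type":"number"},"only":{"type":"string"},"quiet":{"type":"boolean"},"lines":{"type":"string"}},"required":["offsets"],"additionalProperties":false}. offsets is a list of rows, 1 to 20 of them, each written [opening, [dx, dy, dz], [rx, ry, rz]]: the finger opening in m, then dx, dy, dz in normalised numbers (1 is 75 cm), then a rotation vector rx, ry, rz in parts of the range, where 1.0 means 180 degrees; each row shifts and turns the commanded pose from where the row before left it, along the tool's axes as they then stand; what a row does not reach is not made up. A row lasts 1/10 s, in which the tool goes at most 0.05 m and 0.15 rad, less where a joint would pass 70% of its speed; a pose out of reach is approached as far as the arm can. The fingers move at their own pace and stop on an object; squeeze is the grip in N (left out, the last holds). Time passes only in rows, so rows that do not move let the fingers close. The tool returns the time, the measured TCP pose, the force, the opening and the grip force at its end. only (a regular expression) keeps the lines of the reply that match it, lines (a string "A,B") keeps lines A to B, and quiet returns only ok. Shift and turn numbers lie between -1 and 1, and a call with a number outside is refused. Input that does not fit is refused with a message, and nothing moves.
- monitor.read_state(): the state, without advancing time (a new reading comes with each control period).
- optics.grab_frame(name): name is "scene" or "side" or "wrist"; returns a dict with "pixels" (480x640x3 uint8, red, green, blue), "range_z" (480x640 float32, m along the optical axis (not along the pixel's ray), 0 where there is no reading), "fx", "fy", "cx", "cy" (pixels), "R" (3x3) and "t" (3): a world point X has camera coordinates R X + t; the wrist camera has in their place "tool_from_camera" (4x4, takes a point from camera to tool coordinates, whose origin is the TCP and whose axes are the flange's). Camera axes: x right, y down, z forward; pixel columns grow to the right and rows downward; lengths in m; the calibration is good to about 2 mm. A picture is of the moment at which its call begins: read the wrist's pose just before it.
- job.close_job(): hands the job in; it is judged then, once.
The state is a dict: "clock": time; "joint_positions": joint angles; "dq": joint speeds; "joint_torque": joint torques, N m; "ee_pos": TCP position; "orientation": TCP orientation; "wrist_force": force on the tool from outside, world axes, zero at the start; "torque": the same for the moment, N m; "grip_width": finger opening in m; "grasp_force": force on a finger pad.
Only numpy, scipy, OpenCV 4.12 (cv2) and the standard library are available. Lean on these libraries where they do the work, as an engineer would, in place of code of your own. Each camera call takes 0.05 s, during which the arm holds its last target. There are 200 camera calls.

## Working session

There is one attempt and no reset: what is moved stays moved. The work goes in short steps, Python scripts to look and compute and a tool call to move; the robot and the scene stay as the last step left them, time stands still between calls to the robot, and variables do not carry over. Pictures are saved under pics/ and viewed, at most 14 in all, crops included, and the job is handed in when it is done.

```bash
mkdir -p pics; python3 - <<'E'
from cell import monitor, optics
import cv2,numpy as np
s=monitor.read_state();print(s)
for n in("scene","side"):
    f=optics.grab_frame(n);cv2.imwrite(f"pics/{n}0.png",f["pixels"][:,:,::-1]);np.savez(f"{n}0.npz",**f)
    print(n,f["fx"],f["cx"],f["cy"],-f["R"].T@f["t"],f["R"])
E
```

```text
{'clock': 0.0, 'joint_positions': array([-1.20974441e-01,  2.76557874e-01,  1.50608644e+00, -4.45505119e-05,
        1.36070728e+00, -1.20989398e-01]), 'dq': array([1.43694632e-03, 3.61479154e-04, 2.43622641e-03, 1.13573155e-03,
       1.36160814e-03, 6.22187615e-07]), 'joint_torque': array([ 1.66144628e-04, -4.04588020e+01, -2.37234324e+01,  7.02253589e-02,
        3.46444664e-02, -1.77189750e-04]), 'ee_pos': array([5.74485556e-01, 5.58121461e-05, 2.29644488e-01]), 'orientation': array([-2.22045397e+00, -2.22050789e+00,  1.75674039e-03]), 'wrist_force': array([-0.24805792,  0.66005648, -0.32501331]), 'torque': array([-0.01977123,  0.01185608, -0.03288548]), 'grasp_force': 0.0, 'grip_width': 0.09414546846256967}
scene 506.26381995033597 316.3119033911584 234.44545708234722 [ 0.16808742 -0.75204683  0.68063766] [[ 0.88197773 -0.47128049 -0.00316001]
 [-0.28643744 -0.53070463 -0.79768803]
 [ 0.37425777  0.70444822 -0.60306204]]
side 600.1772537428776 324.2725525236061 236.8317263443895 [ 0.18677971 -1.02199482  0.67060068] [[ 0.94308581 -0.33214547  0.01638704]
 [-0.15685776 -0.48774754 -0.85877702]
 [ 0.29323163  0.80733    -0.51208738]]
```

View pics/scene0.png

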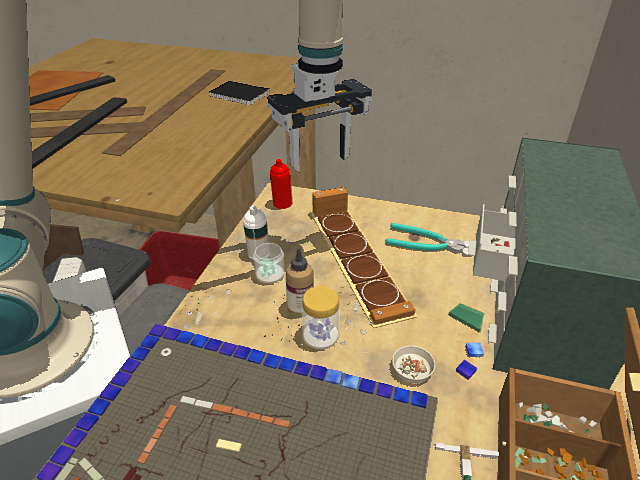

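View pics/side0.png

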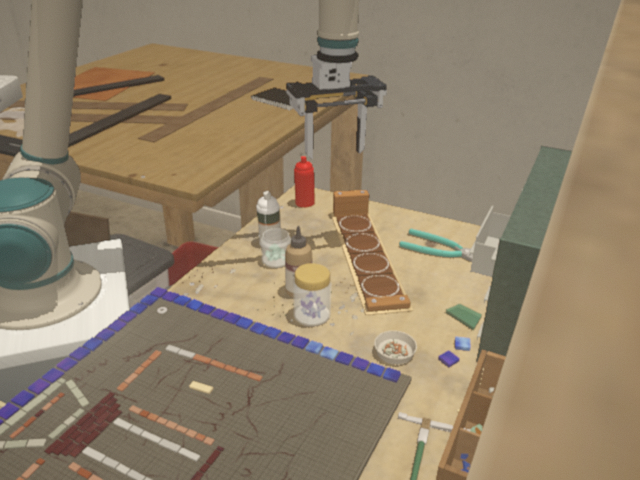

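Scene view: spray can (256,235), open jar (269,263), glue bottle (300,285), lidded jar (320,318). The row runs from the high block (330,203), at the far end, to the low block (393,313), at the near end.

Things that could be mistaken for the spray can: the red can (281,185). It is the look-alike and stays put. The white/green can (256,235) is the one I want. The bowl (412,364) is not a jar.

Next I measure, and check with a close crop.

```bash
cat > h.py <<'E'
import numpy as np,cv2
from scipy.optimize import least_squares
def ray(f,u,v,z):
    R,t=f["R"],f["t"];c=-R.T@t
    d=R.T@np.array([(u-f["cx"])/f["fx"],(v-f["cy"])/f["fy"],1.])
    return c+d*(z-c[2])/d[2]
def cloud(f):
    Z=f["range_z"];v,u=np.mgrid[:480,:640]
    P=np.stack([(u-f["cx"])/f["fx"]*Z,(v-f["cy"])/f["fy"]*Z,Z],-1)
    P=(P-f["t"])@f["R"];P[Z<=0]=np.nan
    return P
def circ(xy,r):
    s=least_squares(lambda p:np.hypot(*(xy-p).T)-r,xy.mean(0)+[0.,.02],loss="soft_l1",f_scale=.002)
    return s.x,np.median(abs(s.fun))
E
python3 - <<'E'
from h import *
for n in("scene","side"):
    f=dict(np.load(n+"0.npz"));P=cloud(f)
    im=f["pixels"]
    x0,y0=(225,180)
    cv2.imwrite(f"pics/{n}c.png",cv2.resize(im[y0:y0+185,x0:x0+200,::-1],None,fx=3.2,fy=3.2,interpolation=cv2.INTER_CUBIC)) 
    if n=="scene": boxes=dict(spray=(243,205,270,262),jar=(250,240,288,284),glue=(285,248,316,318),lid=(300,286,342,350),red=(270,158,294,210))
    else: boxes=dict(spray=(255,190,282,245),jar=(258,228,292,268),glue=(284,226,314,296),lid=(292,264,332,326),red=(292,154,318,208))
    H=dict(spray=(.02,.09,.024),jar=(.01,.06,.03),glue=(.02,.09,.025),lid=(.01,.09,.033),red=(.02,.09,.024))
    for k,(a,b,c,d) in boxes.items():
        q=P[b:d,a:c].reshape(-1,3);lo,hi,r=H[k];q=q[(q[:,2]>lo)&(q[:,2]<hi)]
        m=np.median(q,0);q=q[np.hypot(*(q-m)[:,:2].T)<.05]
        print(n,k,len(q),circ(q[:,:2],r), "top",np.nanmax(P[b:d,a:c,2]))
    # rings: bright low-saturation pixels at z~.01
    z=P[...,2]
    for nm,lo,hi in(("high",.052,.064),("low",.016,.022)):
        m=(z>lo)&(z<hi)&(P[...,0]>.5)&(P[...,0]<.9)&(P[...,1]>-.35)&(P[...,1]<.3)
        m[:, :320 if n=="scene" else 330]=0; m[330:]=0;m[:,420:]=0
        k,l,s,ce=cv2.connectedComponentsWithStats(m.astype(np.uint8));
        i=1+s[1:,4].argmax();q=P[l==i];print(n,nm,s[i],cv2.minAreaRect((q[:,:2]*1000).astype(np.float32)))
E
```

```text
scene spray 734 (array([0.45053585, 0.04198674]), np.float64(0.0023927395476482805)) top 0.1200994573375088
scene jar 939 (array([ 0.4446111 , -0.03063808]), np.float64(0.0013482517663115819)) top 0.09732842127808541
scene glue 618 (array([ 0.45689883, -0.14329892]), np.float64(0.0006330846020535241)) top 0.14242499829391989
scene lid 1292 (array([ 0.45778991, -0.22087992]), np.float64(0.0008575167758496788)) top 0.095852653734788
scene red 516 (array([0.57585547, 0.19415897]), np.float64(0.0011422931891999465)) top 0.23567984650515914
scene high [320 187  28  13 230] ((663.0272216796875, 99.54843139648438), (29.78429412841797, 67.94964599609375), 81.16777801513672)
scene low [370 301  45  20 462] ((593.1257934570312, -244.0865936279297), (27.669082641601562, 78.89127349853516), 78.42636108398438)
side spray 658 (array([0.45100236, 0.04177565]), np.float64(0.003908711237658671)) top 0.12470242792391077
side jar 754 (array([ 0.44521994, -0.0288865 ]), np.float64(0.0015387509312173794)) top 0.12054923019243227
side glue 433 (array([ 0.45684485, -0.1417805 ]), np.float64(0.0007719915175271111)) top 0.14594150584643084
side lid 1429 (array([ 0.4575841 , -0.21940218]), np.float64(0.0009429059294527031)) top 0.09894781286497235
side red 550 (array([0.57645831, 0.19551627]), np.float64(0.0013334161057223237)) top 0.21936329181401826
side high [333 190  37  10 287] ((657.5053100585938, 101.69075012207031), (32.24343490600586, 80.84800720214844), 75.05384826660156)
side low [365 294  46  15 306] ((593.6485595703125, -240.07583618164062), (36.270835876464844, 79.3283462524414), 82.06893157958984)
```

View pics/scenec.png

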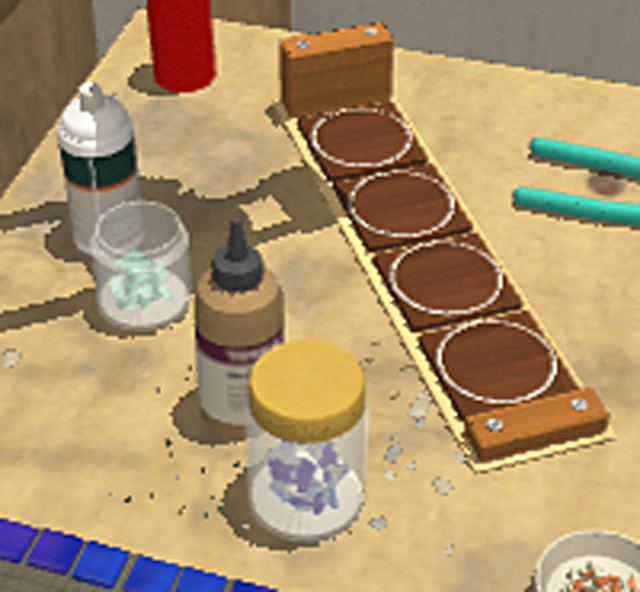

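The crop confirms the four containers. Ring centres in the crop are about (361,137), (401,203), (446,278) and (497,361), with the high block at the far end. Next I fit the rings on the z=10 mm plane and refine the spray can.

```bash
python3 - <<'E'
from h import *
seeds=[ (225+u/3.2,180+v/3.2) for u,v in((361,137),(401,203),(446,278),(497,361))]
A=dict(np.load("scene0.npz"));w=[ray(A,u,v,.01) for u,v in seeds]
for n in("scene","side"):
    f=dict(np.load(n+"0.npz"));im=f["pixels"].astype(int);P=cloud(f)
    vv,uu=np.mgrid[:480,:640]
    c=-f["R"].T@f["t"];d=np.stack([(uu-f["cx"])/f["fx"],(vv-f["cy"])/f["fy"],np.ones_like(uu)],-1)@f["R"]
    G=c+d*((.01-c[2])/d[...,2])[...,None]
    bright=im.min(-1)>105
    C=[]
    for s in w:
        r=np.hypot(*(G-s)[...,:2].transpose(2,0,1));q=G[bright&(r>.027)&(r<.040)][:,:2]
        s_=least_squares(lambda p:np.hypot(*(q-p[:2]).T)-p[2],[s[0],s[1],.034],loss="soft_l1",f_scale=.001);C.append(s_.x[:2]);print(n,len(q),s_.x.round(4),np.median(abs(s_.fun)).round(4))
    C=np.array(C);print(np.linalg.norm(np.diff(C,axis=0),axis=1),np.arctan2(*(C[0]-C[3])[::-1]))
    a,b,c2,d2=(243,205,270,262) if n=="scene" else (255,190,282,245)
    q=P[b:d2,a:c2].reshape(-1,3);q=q[(q[:,2]>.065)&(q[:,2]<.088)&(abs(q[:,1]-.03)<.05)];print("spray",len(q),circ(q[:,:2],.024))
    for k,(x,y,z) in dict(sp=(.4508,.0419,.12),gl=(.4569,-.1425,.142),lid=(.4577,-.2202,.093),jar=(.445,-.03,.062)).items():
        p=f["R"]@[x,y,z]+f["t"];print(k,p[:2]/p[2]*f["fx"]+[f["cx"],f["cy"]],end=" ")
    print()
E
```

```text
scene 85 [0.6486 0.0488 0.0342] 0.0009
scene 89 [ 0.6339 -0.0297  0.0346] 0.0009
scene 106 [ 0.6196 -0.1082  0.0344] 0.0008
scene 136 [ 0.605  -0.1871  0.0346] 0.0007
[0.07988643 0.07972913 0.0802981 ] 1.3884096983920793
spray 221 (array([0.44953087, 0.0440855 ]), np.float64(0.0007684707427548579))
sp [254.21298534 206.63086448] gl [298.20630708 248.21216018] lid [320.32592842 297.04123713] jar [267.96409465 250.35646657] 
side 63 [0.6501 0.0532 0.0348] 0.0014
side 80 [ 0.6354 -0.0254  0.0349] 0.0014
side 107 [ 0.6208 -0.1044  0.0347] 0.0013
side 149 [ 0.6062 -0.1836  0.0347] 0.0014
[0.07989869 0.08042292 0.08046584] 1.387385122329579
spray 234 (array([0.44979605, 0.04513228]), np.float64(0.0011245003022926098))
sp [268.40882785 193.73439176] gl [298.20537978 226.98385763] lid [312.37122594 273.49302163] jar [275.81566944 235.97578453]
```

```bash
cat > w.py <<'E'
from h import *
from cell import monitor,optics
from scipy.spatial.transform import Rotation as Ro
def wrist():
    s=monitor.read_state();f=optics.grab_frame("wrist")
    T=np.eye(4);T[:3,:3]=Ro.from_rotvec(s["orientation"]).as_matrix();T[:3,3]=s["ee_pos"]
    T=T@f["tool_from_camera"];f["R"]=T[:3,:3].T;f["t"]=-T[:3,:3].T@T[:3,3];return f
E
python3 - <<'E'
from w import *
f=wrist();cv2.imwrite("pics/w0.png",f["pixels"][:,:,::-1]);np.savez("w0.npz",**f)
for p in((.6493,.051,.01),(.6347,-.0275,.01),(.6202,-.1063,.01),(.6056,-.1854,.01),(.4497,.0446,.12),(.445,-.03,.062),(.457,-.1425,.142)):
    q=f["R"]@p+f["t"];print((q[:2]/q[2]*f["fx"]+[f["cx"],f["cy"]]).round(1))
E
```

```text
[389.9 167.3]
[372.9 238.5]
[357.7 302.4]
[344.  360.2]
[155.2 188. ]
[187.  255.7]
[180.4 412.2]
```

View pics/w0.png

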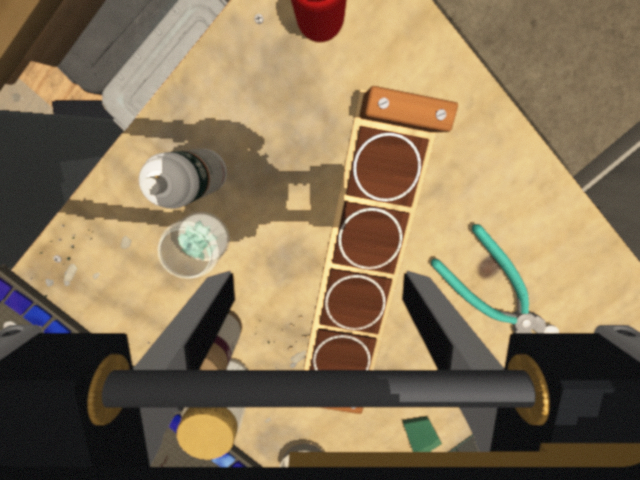

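The wrist view agrees with the prediction: rings at (387,166), (370,238), (355,302) and (342,358), all within about 3 px. The jar is at (195,245) and the spray can at (180,180), as expected. I'll shift the pad x by -1.5 mm and start with the spray can.

Careful with the scale: shifts go in shares of 75 cm and turns go in shares of 180 degrees. That gives: 0.03 m is 0.04, -0.025 m is -0.0333.

Emit:
hand_motion(
  offsets=[
    [0.094,[0.012,-0.0333,0],[0,0,0]],
    [0.094,[0.012,-0.0333,0],[0,0,0]],
    [0.094,[0.012,-0.0333,0],[0,0,0]],
    [0.094,[0.012,-0.0333,0],[0,0,0]],
    [0.094,[0.012,-0.0333,0],[0,0,0]],
    [0.094,[0,0,0.04],[0,0,0]],
    [0.094,[0,0,0.04],[0,0,0]],
    [0.094,[0,0,0.04],[0,0,0]],
    [0.094,[0,0,0.04],[0,0,0]],
    [0.094,[0,0,0.04],[0,0,0]],
    [0.094,[0,0,0.0173],[0,0,0]],
    [0.094,[0,0,0],[0,0,0]],
    [0.094,[0,0,0],[0,0,0]],
  ],
  squeeze=20,
)

```text
clock: 1.45
ee_pos: [0.4502, 0.045, 0.0676]
orientation: [-2.221, -2.221, -0.0]
wrist_force: [-0.5, 0.8, -1.0]
grip_width: 0.0936
grasp_force: 0.0
```

Close, then lift 0.15 m.

Emit:
hand_motion(
  offsets=[
    [0.03,[0,0,0],[0,0,0]],
    [0.03,[0,0,0],[0,0,0]],
    [0.03,[0,0,0],[0,0,0]],
    [0.03,[0,0,0],[0,0,0]],
    [0.03,[0,0,0],[0,0,0]],
    [0.03,[0,0,0],[0,0,0]],
    [0.03,[0,0,0],[0,0,0]],
    [0.03,[0,0,0],[0,0,0]],
    [0.03,[0,0,0],[0,0,0]],
    [0.03,[0,0,0],[0,0,0]],
  ],
  squeeze=20,
)

```text
clock: 2.45
ee_pos: [0.45, 0.045, 0.0676]
orientation: [2.221, 2.221, -0.0]
wrist_force: [-1.4, -0.7, 3.6]
grip_width: 0.0469
grasp_force: 19.9
```

Emit:
hand_motion(
  offsets=[
    [0.03,[0,0,-0.0133],[0,0,0]],
    [0.03,[0,0,-0.0267],[0,0,0]],
    [0.03,[0,0,-0.04],[0,0,0]],
    [0.03,[0,0,-0.04],[0,0,0]],
    [0.03,[0,0,-0.04],[0,0,0]],
    [0.03,[0,0,-0.0267],[0,0,0]],
    [0.03,[0,0,-0.0133],[0,0,0]],
    [0.03,[0,0,0],[0,0,0]],
    [0.03,[0,0,0],[0,0,0]],
  ],
)

```text
clock: 3.35
ee_pos: [0.4492, 0.045, 0.2166]
orientation: [-2.221, -2.22, 0.002]
wrist_force: [0.1, 0.6, -3.8]
grip_width: 0.0469
grasp_force: 19.9
```

In the tool's units: 0.03 m is 0.04, 0.01 m is 0.0133.

Emit:
hand_motion(
  offsets=[
    [0.03,[-0.0067,0.016,0],[0,0,0]],
    [0.03,[-0.012,0.0293,0],[0,0,0]],
    [0.03,[-0.0147,0.0373,0],[0,0,0]],
    [0.03,[-0.0153,0.04,0],[0,0,0]],
    [0.03,[-0.0147,0.04,0],[0,0,0]],
    [0.03,[-0.0147,0.0373,0],[0,0,0]],
    [0.03,[-0.012,0.0293,0],[0,0,0]],
    [0.03,[-0.0067,0.016,0],[0,0,0]],
    [0.03,[0,0,0.0267],[0,0,0]],
    [0.03,[0,0,0.04],[0,0,0]],
    [0.03,[0,0,0.04],[0,0,0]],
    [0.03,[0,0,0.0333],[0,0,0]],
    [0.03,[0,0,0.02],[0,0,0]],
    [0.03,[0,0,0.0133],[0,0,0]],
    [0.03,[0,0,0.0053],[0,0,0]],
    [0.03,[0,0,0],[0,0,0]],
    [0.03,[0,0,0],[0,0,0]],
    [0.03,[0,0,0],[0,0,0]],
  ],
)

```text
clock: 5.15
ee_pos: [0.6348, -0.0276, 0.0846]
orientation: [2.22, 2.22, 0.002]
wrist_force: [-0.3, 0.3, -3.8]
grip_width: 0.0471
grasp_force: 19.9
```

In the tool's units: 0.003 m is 0.004, 0.002 m is 0.0027.

Emit:
hand_motion(
  offsets=[
    [0.03,[0,-0.0013,0.004],[0,0,0]],
    [0.03,[0,0,0.0027],[0,0,0]],
    [0.03,[0,0,0.002],[0,0,0]],
    [0.03,[0,0,0.0007],[0,0,0]],
    [0.03,[0,0,0],[0,0,0]],
    [0.03,[0,0,0],[0,0,0]],
  ],
)

```text
clock: 5.75
ee_pos: [0.6329, -0.0276, 0.0776]
orientation: [2.221, 2.221, 0.0]
wrist_force: [-3.1, -0.1, 6.3]
grip_width: 0.0469
grasp_force: 19.9
```

Contact with the pad (+6 N). Release, then go up to z 0.23.

In the tool's units: -0.03 m is -0.04.

Emit:
hand_motion(
  offsets=[
    [0.06,[0,0,0],[0,0,0]],
    [0.094,[0,0,0],[0,0,0]],
    [0.094,[0,0,0],[0,0,0]],
    [0.094,[0,0,0],[0,0,0]],
    [0.094,[0,0,0],[0,0,0]],
    [0.094,[0,0,0],[0,0,0]],
    [0.094,[0,0,0],[0,0,0]],
    [0.094,[0,0,-0.04],[0,0,0]],
    [0.094,[0,0,-0.04],[0,0,0]],
    [0.094,[0,0,-0.04],[0,0,0]],
    [0.094,[0,0,-0.04],[0,0,0]],
    [0.094,[0,0,-0.04],[0,0,0]],
    [0.094,[0,0,0],[0,0,0]],
    [0.094,[0,0,0],[0,0,0]],
  ],
)

```text
clock: 7.15
ee_pos: [0.633, -0.0275, 0.2267]
orientation: [2.221, 2.221, 0.001]
wrist_force: [-0.6, -0.0, -1.0]
grip_width: 0.0937
grasp_force: 0.0
```

```bash
python3 - <<'E'
from w import *
f=optics.grab_frame("scene");cv2.imwrite("pics/s1.png",cv2.resize(f["pixels"][150:350,225:425,::-1],None,fx=3,fy=3))
P=cloud(f)
p=f["R"]@[.633,-.0276,.07]+f["t"];u,v=(p[:2]/p[2]*f["fx"]+[f["cx"],f["cy"]]).astype(int)
q=P[v-40:v+30,u-20:u+20].reshape(-1,3);q=q[(q[:,2]>.03)&(q[:,2]<.095)&(np.hypot(q[:,0]-.633,q[:,1]+.0276)<.05)]
for lo,hi in((.03,.06),(.06,.095)):
    k=q[(q[:,2]>lo)&(q[:,2]<hi)];print(len(k),circ(k[:,:2],.024))
E
```

```text
251 (array([ 0.6340844 , -0.02826388]), np.float64(0.000773021631814863))
311 (array([ 0.63309407, -0.0284174 ]), np.float64(0.0007678089744396523))
```

View pics/s1.png

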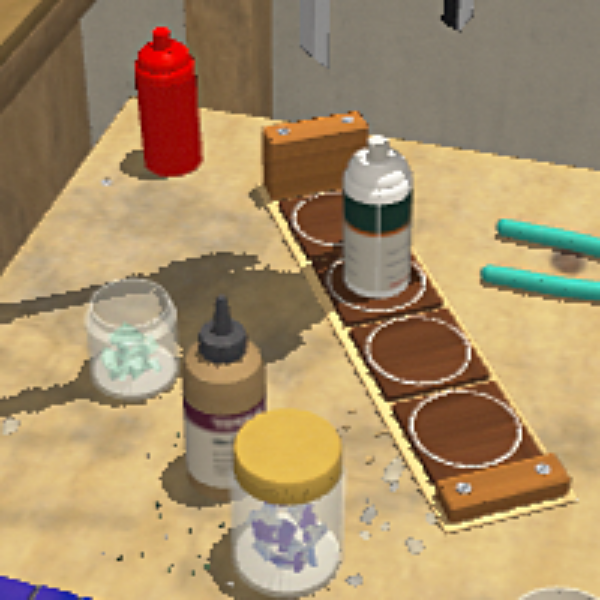

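The spray can stands upright inside its ring at about crop (380,283), and its fit is within 2 mm of the pad centre. Next is the glue bottle.

In the tool's units: 0.03 m is 0.04, 0.025 m is 0.0333.

Emit:
hand_motion(
  offsets=[
    [0.094,[-0.0193,-0.0293,0],[0,0,0]],
    [0.094,[-0.0193,-0.0293,0],[0,0,0]],
    [0.094,[-0.0193,-0.0293,0],[0,0,0]],
    [0.094,[-0.0193,-0.0293,0],[0,0,0]],
    [0.094,[-0.0193,-0.0293,0],[0,0,0]],
    [0.094,[-0.0193,-0.0293,0],[0,0,0]],
    [0.094,[-0.0193,-0.0293,0],[0,0,0]],
    [0.094,[-0.018,-0.0293,0],[0,0,0]],
    [0.094,[0,0,0],[0,0,0]],
    [0.094,[0,0,0.04],[0,0,0]],
    [0.094,[0,0,0.04],[0,0,0]],
    [0.094,[0,0,0.04],[0,0,0]],
    [0.094,[0,0,0.04],[0,0,0]],
    [0.094,[0,0,0.0333],[0,0,0]],
    [0.094,[0,0,0.016],[0,0,0]],
    [0.094,[0,0,0],[0,0,0]],
    [0.094,[0,0,0],[0,0,0]],
  ],
)

```text
clock: 8.9
ee_pos: [0.4573, -0.142, 0.0689]
orientation: [-2.22, -2.221, 0.0]
wrist_force: [-0.8, -0.0, 0.2]
grip_width: 0.094
grasp_force: 0.0
```

Emit:
hand_motion(
  offsets=[
    [0.03,[0,0,0],[0,0,0]],
    [0.03,[0,0,0],[0,0,0]],
    [0.03,[0,0,0],[0,0,0]],
    [0.03,[0,0,0],[0,0,0]],
    [0.03,[0,0,0],[0,0,0]],
    [0.03,[0,0,0],[0,0,0]],
    [0.03,[0,0,0],[0,0,0]],
    [0.03,[0,0,0],[0,0,0]],
    [0.03,[0,0,0],[0,0,0]],
    [0.03,[0,0,0],[0,0,0]],
  ],
  squeeze=20,
)

```text
clock: 9.9
ee_pos: [0.4567, -0.1425, 0.0696]
orientation: [-2.221, -2.221, 0.001]
wrist_force: [-2.5, -0.1, 3.8]
grip_width: 0.0498
grasp_force: 20.0
```

In the tool's units: -0.03 m is -0.04, -0.02 m is -0.0267.

Emit:
hand_motion(
  offsets=[
    [0.03,[0,0,-0.0133],[0,0,0]],
    [0.03,[0,0,-0.0267],[0,0,0]],
    [0.03,[0,0,-0.04],[0,0,0]],
    [0.03,[0,0,-0.04],[0,0,0]],
    [0.03,[0,0,-0.04],[0,0,0]],
    [0.03,[0,0,-0.0267],[0,0,0]],
    [0.03,[0,0,-0.0133],[0,0,0]],
    [0.03,[0,0,0],[0,0,0]],
    [0.03,[0,0,0],[0,0,0]],
  ],
)

```text
clock: 10.8
ee_pos: [0.4566, -0.1422, 0.2187]
orientation: [-2.221, -2.221, 0.001]
wrist_force: [-0.6, -1.0, -2.4]
grip_width: 0.0495
grasp_force: 20.0
```

Emit:
hand_motion(
  offsets=[
    [0.03,[0.0133,0.0133,0],[0,0,0]],
    [0.03,[0.024,0.024,0],[0,0,0]],
    [0.03,[0.0293,0.028,0],[0,0,0]],
    [0.03,[0.032,0.0307,0],[0,0,0]],
    [0.03,[0.032,0.032,0],[0,0,0]],
    [0.03,[0.032,0.032,0],[0,0,0]],
    [0.03,[0.032,0.032,0],[0,0,0]],
    [0.03,[0.0267,0.0267,0],[0,0,0]],
    [0.03,[0.024,0.024,0],[0,0,0]],
    [0.03,[0.0127,0.012,0],[0,0,0]],
    [0.03,[0,0,0.0267],[0,0,0]],
    [0.03,[0,0,0.04],[0,0,0]],
    [0.03,[0,0,0.04],[0,0,0]],
    [0.03,[0,0,0.0333],[0,0,0]],
    [0.03,[0,0,0.02],[0,0,0]],
    [0.03,[0,0,0.0133],[0,0,0]],
    [0.03,[0,0,0.0053],[0,0,0]],
    [0.03,[0,0,0],[0,0,0]],
    [0.03,[0,0,0],[0,0,0]],
  ],
)

```text
clock: 12.7
ee_pos: [0.6487, 0.051, 0.0863]
orientation: [2.221, 2.221, 0.002]
wrist_force: [-0.4, 0.7, -1.3]
grip_width: 0.0498
grasp_force: 20.0
```

In the tool's units: 0.003 m is 0.004, 0.002 m is 0.0027.

Emit:
hand_motion(
  offsets=[
    [0.03,[0,0,0.004],[0,0,0]],
    [0.03,[0,0,0.0027],[0,0,0]],
    [0.03,[0,0,0.002],[0,0,0]],
    [0.03,[0,0,0],[0,0,0]],
    [0.03,[0,0,0],[0,0,0]],
  ],
)

```text
clock: 13.2
ee_pos: [0.6481, 0.051, 0.0796]
orientation: [2.221, 2.221, 0.001]
wrist_force: [-1.2, 0.4, 3.6]
grip_width: 0.0497
grasp_force: 20.0
```

In the tool's units: -0.03 m is -0.04.

Emit:
hand_motion(
  offsets=[
    [0.06,[0,0,0],[0,0,0]],
    [0.094,[0,0,0],[0,0,0]],
    [0.094,[0,0,0],[0,0,0]],
    [0.094,[0,0,0],[0,0,0]],
    [0.094,[0,0,0],[0,0,0]],
    [0.094,[0,0,0],[0,0,0]],
    [0.094,[0,0,0],[0,0,0]],
    [0.094,[0,0,-0.04],[0,0,0]],
    [0.094,[0,0,-0.04],[0,0,0]],
    [0.094,[0,0,-0.04],[0,0,0]],
    [0.094,[0,0,-0.04],[0,0,0]],
    [0.094,[0,0,-0.04],[0,0,0]],
    [0.094,[0,0,0],[0,0,0]],
  ],
)

```text
clock: 14.5
ee_pos: [0.6505, 0.051, 0.234]
orientation: [2.216, 2.217, 0.01]
wrist_force: [-0.4, 0.0, -0.5]
grip_width: 0.0938
grasp_force: 0.0
```

Emit:
hand_motion(
  offsets=[
    [0.094,[-0.036,-0.0253,0],[0,0,0]],
    [0.094,[-0.036,-0.0253,0],[0,0,0]],
    [0.094,[-0.036,-0.0253,0],[0,0,0]],
    [0.094,[-0.036,-0.0253,0],[0,0,0]],
    [0.094,[-0.036,-0.0253,0],[0,0,0]],
    [0.094,[-0.036,-0.0253,0],[0,0,0]],
    [0.094,[-0.036,-0.0253,0],[0,0,0]],
    [0.094,[-0.036,-0.0253,0],[0,0,0]],
    [0.094,[-0.036,-0.0253,0],[0,0,0]],
    [0.094,[-0.0373,-0.0253,0],[0,0,0]],
    [0.094,[0,0,0],[0,0,0]],
    [0.094,[0,0,0.04],[0,0,0]],
    [0.094,[0,0,0.04],[0,0,0]],
    [0.094,[0,0,0.04],[0,0,0]],
    [0.094,[0,0,0.04],[0,0,0]],
    [0.094,[0,0,0.04],[0,0,0]],
    [0.094,[0,0,0.0267],[0,0,0]],
    [0.094,[0,0,0.0107],[0,0,0]],
    [0.094,[0,0,0],[0,0,0]],
    [0.094,[0,0,0],[0,0,0]],
  ],
)

```text
clock: 16.5
ee_pos: [0.4587, -0.22, 0.0514]
orientation: [2.22, 2.221, 0.001]
wrist_force: [0.2, 0.5, 0.7]
grip_width: 0.0941
grasp_force: 0.0
```

Emit:
hand_motion(
  offsets=[
    [0.04,[0,0,0],[0,0,0]],
    [0.04,[0,0,0],[0,0,0]],
    [0.04,[0,0,0],[0,0,0]],
    [0.04,[0,0,0],[0,0,0]],
    [0.04,[0,0,0],[0,0,0]],
    [0.04,[0,0,0],[0,0,0]],
    [0.04,[0,0,0],[0,0,0]],
    [0.04,[0,0,0],[0,0,0]],
  ],
  squeeze=20,
)

```text
clock: 17.3
ee_pos: [0.4575, -0.22, 0.0514]
orientation: [-2.221, -2.221, 0.001]
wrist_force: [-2.1, 0.4, 5.8]
grip_width: 0.0652
grasp_force: 20.0
```

In the tool's units: -0.025 m is -0.0333, -0.02 m is -0.0267.

Emit:
hand_motion(
  offsets=[
    [0.04,[0,0,-0.0133],[0,0,0]],
    [0.04,[0,0,-0.0267],[0,0,0]],
    [0.04,[0,0,-0.0333],[0,0,0]],
    [0.04,[0,0,-0.02],[0,0,0]],
    [0.04,[0,0,-0.0133],[0,0,0]],
    [0.04,[0,0,0],[0,0,0]],
  ],
)

```text
clock: 17.9
ee_pos: [0.459, -0.2205, 0.1323]
orientation: [2.219, 2.219, 0.001]
wrist_force: [0.3, 0.3, -3.0]
grip_width: 0.0657
grasp_force: 20.0
```

Emit:
hand_motion(
  offsets=[
    [0.04,[0.008,0.012,0],[0,0,0]],
    [0.04,[0.016,0.0227,0],[0,0,0]],
    [0.04,[0.0213,0.0307,0],[0,0,0]],
    [0.04,[0.0213,0.0307,0],[0,0,0]],
    [0.04,[0.0213,0.0307,0],[0,0,0]],
    [0.04,[0.0213,0.0293,0],[0,0,0]],
    [0.04,[0.0213,0.0293,0],[0,0,0]],
    [0.04,[0.0147,0.02,0],[0,0,0]],
    [0.04,[0.0067,0.01,0],[0,0,0]],
    [0.04,[0,0,0],[0,0,0]],
    [0.04,[0,0,0.02],[0,0,0]],
    [0.04,[0,0,0.0267],[0,0,0]],
    [0.04,[0,0,0.02],[0,0,0]],
    [0.04,[0,0,0.0133],[0,0,0]],
    [0.04,[0,0,0.0053],[0,0,0]],
    [0.04,[0,0,0],[0,0,0]],
    [0.04,[0,0,0],[0,0,0]],
  ],
)

```text
clock: 19.6
ee_pos: [0.6199, -0.1064, 0.0677]
orientation: [2.221, 2.22, 0.001]
wrist_force: [-0.1, 0.5, -2.8]
grip_width: 0.0655
grasp_force: 20.0
```

In the tool's units: 0.003 m is 0.004, 0.002 m is 0.0027.

Emit:
hand_motion(
  offsets=[
    [0.04,[0,-0.0013,0.004],[0,0,0]],
    [0.04,[0,0,0.0027],[0,0,0]],
    [0.04,[0,0,0.002],[0,0,0]],
    [0.04,[0,0,0],[0,0,0]],
    [0.04,[0,0,0],[0,0,0]],
  ],
)

```text
clock: 20.1
ee_pos: [0.6186, -0.106, 0.0614]
orientation: [2.221, 2.221, 0.0]
wrist_force: [-2.1, 0.7, 6.2]
grip_width: 0.0657
grasp_force: 20.0
```

In the tool's units: -0.03 m is -0.04.

Emit:
hand_motion(
  offsets=[
    [0.08,[0,0,0],[0,0,0]],
    [0.094,[0,0,0],[0,0,0]],
    [0.094,[0,0,0],[0,0,0]],
    [0.094,[0,0,0],[0,0,0]],
    [0.094,[0,0,0],[0,0,0]],
    [0.094,[0,0,0],[0,0,0]],
    [0.094,[0,0,-0.04],[0,0,0]],
    [0.094,[0,0,-0.04],[0,0,0]],
    [0.094,[0,0,-0.04],[0,0,0]],
    [0.094,[0,0,-0.04],[0,0,0]],
    [0.094,[0,0,-0.04],[0,0,0]],
    [0.094,[0,0,0],[0,0,0]],
  ],
)

```text
clock: 21.3
ee_pos: [0.6211, -0.1067, 0.2153]
orientation: [2.215, 2.216, 0.007]
wrist_force: [-0.0, -0.6, 0.5]
grip_width: 0.0943
grasp_force: 0.0
```

Emit:
hand_motion(
  offsets=[
    [0.094,[0.0127,-0.0293,0],[0,0,0]],
    [0.094,[0.0127,-0.0293,0],[0,0,0]],
    [0.094,[0.0127,-0.0293,0],[0,0,0]],
    [0.094,[0.0127,-0.0293,0],[0,0,0]],
    [0.094,[0.0127,-0.0293,0],[0,0,0]],
    [0.094,[0.0127,-0.0293,0],[0,0,0]],
    [0.094,[0.0127,-0.0293,0],[0,0,0]],
    [0.094,[0.0127,-0.0267,0],[0,0,0]],
    [0.094,[0,0,0],[0,0,0]],
    [0.094,[0,0,0.04],[0,0,0]],
    [0.094,[0,0,0.04],[0,0,0]],
    [0.094,[0,0,0.04],[0,0,0]],
    [0.094,[0,0,0.04],[0,0,0]],
    [0.094,[0,0,0.04],[0,0,0]],
    [0.094,[0,0,0.02],[0,0,0]],
    [0.094,[0,0,0.0093],[0,0,0]],
    [0.094,[0,0,0],[0,0,0]],
    [0.094,[0,0,0],[0,0,0]],
  ],
)

```text
clock: 23.1
ee_pos: [0.4455, -0.0303, 0.0387]
orientation: [2.221, 2.221, 0.001]
wrist_force: [0.6, 0.6, -0.7]
grip_width: 0.0945
grasp_force: 0.0
```

Emit:
hand_motion(
  offsets=[
    [0.04,[0,0,0],[0,0,0]],
    [0.04,[0,0,0],[0,0,0]],
    [0.04,[0,0,0],[0,0,0]],
    [0.04,[0,0,0],[0,0,0]],
    [0.04,[0,0,0],[0,0,0]],
    [0.04,[0,0,0],[0,0,0]],
    [0.04,[0,0,0],[0,0,0]],
    [0.04,[0,0,0],[0,0,0]],
  ],
  squeeze=20,
)

```text
clock: 23.9
ee_pos: [0.4441, -0.03, 0.0387]
orientation: [-2.221, -2.221, 0.001]
wrist_force: [-1.5, 0.7, 5.5]
grip_width: 0.0591
grasp_force: 20.0
```

In the tool's units: -0.03 m is -0.04, -0.02 m is -0.0267.

Emit:
hand_motion(
  offsets=[
    [0.04,[0,0,-0.0133],[0,0,0]],
    [0.04,[0,0,-0.0267],[0,0,0]],
    [0.04,[0,0,-0.04],[0,0,0]],
    [0.04,[0,0,-0.04],[0,0,0]],
    [0.04,[0,0,-0.0267],[0,0,0]],
    [0.04,[0,0,-0.0133],[0,0,0]],
    [0.04,[0,0,0],[0,0,0]],
  ],
)

```text
clock: 24.6
ee_pos: [0.4454, -0.0302, 0.1596]
orientation: [2.22, 2.22, 0.003]
wrist_force: [0.0, -0.7, -3.0]
grip_width: 0.059
grasp_force: 20.0
```

Emit:
hand_motion(
  offsets=[
    [0.04,[-0.0133,0.0133,0],[0,0,0]],
    [0.04,[-0.024,0.024,0],[0,0,0]],
    [0.04,[-0.0293,0.0307,0],[0,0,0]],
    [0.04,[-0.0293,0.0307,0],[0,0,0]],
    [0.04,[-0.0293,0.0307,0],[0,0,0]],
    [0.04,[-0.0293,0.0307,0],[0,0,0]],
    [0.04,[-0.0253,0.0267,0],[0,0,0]],
    [0.04,[-0.0173,0.0173,0],[0,0,0]],
    [0.04,[-0.0093,0.0093,0],[0,0,0]],
    [0.04,[0,0,0],[0,0,0]],
    [0.04,[0,0,0.0267],[0,0,0]],
    [0.04,[0,0,0.04],[0,0,0]],
    [0.04,[0,0,0.0333],[0,0,0]],
    [0.04,[0,0,0.02],[0,0,0]],
    [0.04,[0,0,0.0133],[0,0,0]],
    [0.04,[0,0,0.0067],[0,0,0]],
    [0.04,[0,0,0],[0,0,0]],
    [0.04,[0,0,0],[0,0,0]],
  ],
)

```text
clock: 26.4
ee_pos: [0.605, -0.1851, 0.0543]
orientation: [2.22, 2.221, 0.001]
wrist_force: [-0.2, -0.0, -2.0]
grip_width: 0.0586
grasp_force: 20.0
```

In the tool's units: 0.003 m is 0.004, 0.0015 m is 0.002.

Emit:
hand_motion(
  offsets=[
    [0.04,[0,0,0.004],[0,0,0]],
    [0.04,[0,0,0.002],[0,0,0]],
    [0.04,[0,0,0.0007],[0,0,0]],
    [0.04,[0,0,0],[0,0,0]],
    [0.04,[0,0,0],[0,0,0]],
  ],
)

```text
clock: 26.9
ee_pos: [0.6046, -0.185, 0.0488]
orientation: [2.221, 2.221, 0.0]
wrist_force: [-0.6, 0.4, -0.5]
grip_width: 0.0588
grasp_force: 20.0
```

Release and retract, up and back toward the robot.

In the tool's units: -0.03 m is -0.04, 0.0005 m is 0.0007.

Emit:
hand_motion(
  offsets=[
    [0.04,[0,0,0.0007],[0,0,0]],
    [0.04,[0,0,0],[0,0,0]],
    [0.08,[0,0,0],[0,0,0]],
    [0.094,[0,0,0],[0,0,0]],
    [0.094,[0,0,0],[0,0,0]],
    [0.094,[0,0,0],[0,0,0]],
    [0.094,[0,0,0],[0,0,0]],
    [0.094,[0,0,0],[0,0,0]],
    [0.094,[0,0,-0.04],[0,0,0]],
    [0.094,[0,0,-0.04],[0,0,0]],
    [0.094,[0,0,-0.04],[0,0,0]],
    [0.094,[0,0,-0.04],[0,0,0]],
    [0.094,[0,0,-0.04],[0,0,0]],
    [0.094,[0,0,-0.04],[0,0,0]],
    [0.094,[0,-0.04,0],[0,0,0]],
    [0.094,[0,-0.04,0],[0,0,0]],
    [0.094,[0,-0.04,0],[0,0,0]],
    [0.094,[0,-0.04,0],[0,0,0]],
    [0.094,[0,0,0],[0,0,0]],
    [0.094,[0,0,0],[0,0,0]],
  ],
)

```text
clock: 28.9
ee_pos: [0.4846, -0.1851, 0.2285]
orientation: [2.221, 2.22, 0.001]
wrist_force: [0.4, -0.1, -0.1]
grip_width: 0.094
grasp_force: 0.0
```

```bash
python3 - <<'E'
from w import *
f=optics.grab_frame("scene");cv2.imwrite("pics/s2.png",cv2.resize(f["pixels"][150:350,225:425,::-1],None,fx=3,fy=3))
for n in("scene","side"):
  if n=="side": f=optics.grab_frame("side")
  P=cloud(f);q=P[np.isfinite(P[...,2])]
  for k,x,y,lo,hi,r in(("jar",.6045,-.185,.02,.068,.03),("lid",.619,-.106,.02,.1,.033),("spray",.633,-.0275,.03,.095,.024),("glue",.648,.051,.03,.1,.025)):
    c=q[(q[:,2]>lo)&(q[:,2]<hi)&(np.hypot(q[:,0]-x,q[:,1]-y)<.042)];print(n,k,len(c),circ(c[:,:2],r))
E
```

```text
scene jar 1016 (array([ 0.60575967, -0.18553598]), np.float64(0.0013112437603745464))
scene lid 930 (array([ 0.62055713, -0.10663664]), np.float64(0.0010395393001387879))
scene spray 316 (array([ 0.63344797, -0.02803072]), np.float64(0.0007874097950326345))
scene glue 424 (array([0.64952889, 0.05036527]), np.float64(0.0008727740902459095))
side jar 958 (array([ 0.60601571, -0.18382522]), np.float64(0.0012195018477293602))
side lid 854 (array([ 0.62055656, -0.10488545]), np.float64(0.0011360727475002788))
side spray 211 (array([ 0.63358874, -0.02686553]), np.float64(0.0009135793074489598))
side glue 182 (array([0.6497143 , 0.05188486]), np.float64(0.0006877754805724497))
```

View pics/s2.png

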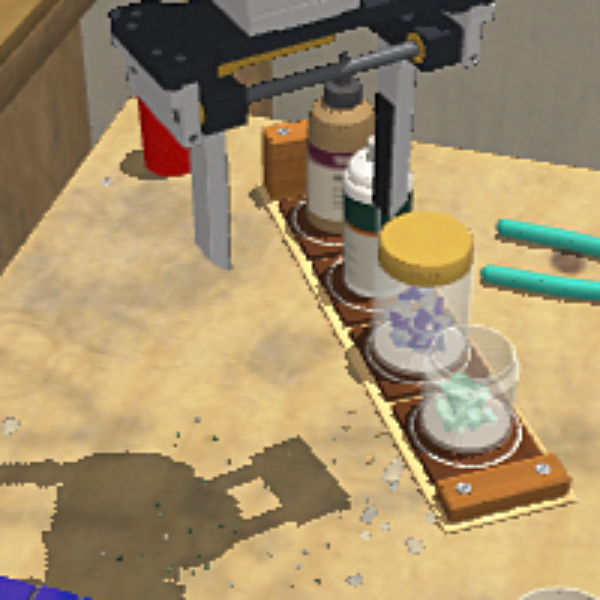

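All four stand upright and centred on their rings: open jar (465,415), lidded jar (420,345), spray can (372,285) and glue bottle (335,220). The gripper is clear of them, so I'm handing in.

```bash
python3 -c "
from cell import job;print(job.close_job())"
```

```text
the job is handed in; nothing more can be done
None
```

The four containers stand in height order on their pads, upright, released and within about 3 mm of the pad centres, and the job was handed in at about 29 s; the judge's verdict was not shown.

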